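# Post a slide mailer through the sprung flap of a dark box

### The arm

A 6-joint arm with a two-finger parallel gripper is mounted at the origin on the work surface. World frame = base frame: x ahead of the robot, y to its left, z up, the work surface at z = 0. Lengths are in mm, angles in degrees, forces in N, time in s.
With the tool pointing down it reaches from about 300 to 850 mm from the base axis. Payload 4.2 kg.
Tool frame: the origin (TCP) lies at the very end of the fingers, on their centre line; the grasp point (between the pads) lies 19 mm behind it (env.grip_depth is the distance from the TCP to the grasp point, in mm); z points along the fingers, y is the line along which they close (so a half turn about z gives the same grasp; the last joint's range is limited). The gripper opens to 91 mm and grips with 3 to 60 N. Pads are 32 mm wide; open, the fingers measure 118 mm over their backs; the gripper's body (76 mm by 178 mm) begins 60 mm behind the grasp point.
Start: joints at [-67.552, 18.312, 89.639, -0, 72.044, -1.146], TCP at [230.154, -526.946, 213.976] pointing down, gripper open.
Joint ranges: [-177.97, 177.97], [-48.28, 115.42], [12.27, 149.76], [-77.06, 257.06], [2.81, 150.46], [-146.56, 146.56]. Speed limits (degrees/s): [147.25, 147.25, 180, 180, 180, 180].

### API

Orientations are given as [roll, pitch, yaw] about the fixed x, y, z axes, in that order (R = Rz(yaw) Ry(pitch) Rx(roll)).
In Python, from workcell import env, cams gives the robot as it stands.
- The arm moves only by the tool apply_moves, never from a script. Its argument "deltas" is a list of rows, each a list of 5 numbers: the shift along the tool's x, y, z in m, then the turn about the tool's z in rad, then the opening, from -1 (shut) to 1 (fully open), so that 0 is half open. In form: [[tx, ty, tz, roll, gripper], ...]. A call has 1 to 5 rows; each row is the pose to reach, as a shift and turn from the pose commanded when the call began, along the tool's axes at that moment; what a row does not reach only later rows make up. A row lasts 1/10 s, in which the tool goes at most 50 mm and 8.59 degrees, less where a joint would pass 70% of its speed; a pose out of reach is approached as far as the arm can. A call with a gripper value outside its range is refused whole. The fingers move at their own pace and stop on an object; "grip_force" is the grip in N (left out, the last holds). Time passes only in rows, so rows that repeat a pose let the fingers close. It gives the time, the measured TCP pose, the force, the opening and the grip force at its end, in the units of the state.
- env.state(): the state, without advancing time (a new reading comes with each control period).
- cams.grab_frame(name): name is "scene" or "top" or "wrist"; returns the picture (384x512x3 uint8, blue, green, red); there is no depth.
- cams.get_calibration(name): a dict with "mtx" (3x3 intrinsics, pixels), "eye" and "attitude" of the camera in the world; the wrist camera has in their place "tool_from_camera" (4x4, takes a point from camera to tool coordinates, whose origin is the TCP and whose axes are the flange's). Camera axes: x right, y down, z forward; pixel columns grow to the right and rows downward; lengths in mm; the calibration is good to about 2 mm. A picture is of the moment at which its call begins: read the wrist's pose just before it. get_calibration takes no time and is no camera call.
- env.job_done(): hands the job in; it is judged then, once.
The state is a dict: "time_s": time; "qpos": joint angles; "qvel": joint speeds; "effort": joint torques, N m; "ee_pos": TCP position; "ee_rot": TCP orientation; "force": force on the tool from outside, world axes, zero at the start; "torque": the same for the moment, N m; "gripper_width": finger opening in mm; "gripper_force": force on a finger pad.
Only numpy, scipy, OpenCV 4.12 (cv2) and the standard library are available. Lean on these libraries where they do the work, as an engineer would, in place of code of your own. Each camera call takes 0.05 s, during which the arm holds its last target. There are 200 camera calls.

### The job

The orange slide mailer holds light-sensitive samples: take it out of the rack and push it through the spring flap of the white drop box until it has dropped right inside and the flap has swung shut behind it. Leave the other two mailers standing in the rack and do not disturb anything else on the bench.

Things in the scene. Friction and masses are not known exactly. Their poses are not given: they have to be found in the camera images.
- mailer_orange: slide mailer: a closed upright plastic case, orange from top to bottom with a thin black seam, 18 mm (its x) x 30 mm (its y) x 84 mm tall (its z), about 50-100 g, stiff. Origin: centre of its underside; z points up along its length. The one to post. Starts standing in one of the three rack slots, in any order.
- mailer_blue: slide mailer: a closed upright plastic case, blue from top to bottom with a thin black seam, 18 mm (its x) x 30 mm (its y) x 84 mm tall (its z), about 50-100 g, stiff. Origin: centre of its underside; z points up along its length. A bystander in another slot.
- mailer_white: slide mailer: a closed upright plastic case, white from top to bottom with a thin black seam, 18 mm (its x) x 30 mm (its y) x 84 mm tall (its z), about 50-100 g, stiff. Origin: centre of its underside; z points up along its length. A bystander in another slot.
- rack: grey slide-mailer rack, fixed to the table: block 60 mm (x) x 240 mm (y) x 28 mm high, with three slots (22 x 34 mm, long side along its y) at y = -90, 0 and +90 mm. Slot floors are 3 mm above the table, so a mailer stands 59 mm proud of the rack, its top 87 mm above the table. Origin: centre of the underside
- dropbox: white light-tight drop box, fixed, 170 mm deep (x) x 160 mm wide (y), front wall (-x side) 155 mm high, back wall 245 mm; walls 5 mm, inner floor 6 mm up, empty inside. Its top deck slopes 28 degrees from level, low at the front, and holds the flap-covered mouth. Origin: centre of the underside; the front faces its -x
- mouth (a point): centre of the drop box's mouth on the outer surface of the sloping deck, 200 mm above the table. x points up the slope, y across, z straight out of the mouth (28 degrees from vertical, leaning to the front): the mailer and the gripper go in along -z. The opening is 85 mm along x, 110 mm along y, through a 5 mm deck, with a blue border on three sides
- hood (a point): middle of the outer edge of the see-through blue hood plate with blue frame, which stands out of the deck along the mouth's z just above the mouth: 4 mm thick, 130 mm wide, 85 mm high, near face at mouth x = +45.5 mm. It blocks a gripper coming straight down
- lip (a point): middle of the mouth's lower lip, at mouth x = -42.5 mm on the deck's outer surface. The flap may pinch a half-posted mailer against this lip; then push it on, for instance with closed fingertips on its upper end, up to 50 mm into the mouth, until it drops to the bottom of the box
- flap (a joint): angle of the black flap (yellow stripe near its free edge) that shuts the mouth from inside, 5 mm under the deck's outer surface: 0 shut, grows as pushed inward, stop at 1.4 rad. Hinge along mouth y at mouth x = +43, z = -6.5 mm; flap 86 mm long, 112 mm wide. A spring shuts it: 0.05 N m shut, 0.08 N m fully open, about 1 N at the free edge; the mailer's weight alone may not open it
- dish: bystander: clear culture dish with pink disc, 58 mm across, 15 mm high. Origin: centre of the underside
- marker: bystander: white marker with black cap, 120 x 11 x 11 mm, lying along its x. Origin: centre of the underside
- reagent: bystander: amber bottle with blue cap, 56 mm across, 110 mm tall. Origin: centre of the underside
- tipbox: bystander: yellow pipette-tip box with clear lid, 87 x 122 x 63 mm. Origin: centre of the underside
- coverslips: bystander: white box with green lid, 61 x 61 x 36 mm. Origin: centre of the underside
- timer: bystander: grey lab timer, 30 x 65 x 60 mm, standing. Origin: centre of the underside
There are look-alikes about, which are no part of the job. Of the things like the mailer_orange, leave any that is green or yellow; of the rest the larger one is meant.

How it is judged (in metres and radians):
On the way:
1. the orange mailer's lower end is at the mouth and the flap is pushed open (value of joint flap above 0.35 rad and distance between mailer_orange and mouth below 0.12 m), for 0.1 s.
At the end, for the whole second after the job is handed in: The orange mailer lies at rest inside the drop box (its underside's centre within the box's walls and less than 115 mm above the table), the flap is shut to within 0.06 rad, and the blue and white mailers still stand in their slots (moved less than 15 mm, tilted less than 0.2 rad) (x of mailer_orange in the frame of dropbox between -0.085 and 0.085 m and y of mailer_orange in the frame of dropbox between -0.08 and 0.08 m and z of mailer_orange in the frame of dropbox between 0 and 0.115 m and value of joint flap below 0.06 rad and linear speed of mailer_orange below 0.02 m/s and angle between each of mailer_blue, mailer_white's own z axis and vertical below 0.2 rad and distance of each of mailer_blue, mailer_white from where it was at the start of the episode below 0.015 m); the robot touches nothing.
It fails at once if another mailer is pulled out or knocked (moved over 20 mm) (distance of any of mailer_blue, mailer_white from where it was at the start of the episode above 0.02 m).
It fails at once if a bystander on the bench is moved over 25 mm (distance of any of dish, marker, reagent, tipbox, coverslips, timer from where it was at the start of the episode above 0.025 m).
It also fails if it takes over 51 s, if anything falls off the work surface, if the arm or the gripper's body presses on something with over 40 N, if the wrist force passes 120 N, or if a joint passes its speed limit or range.

## Working session

There is one attempt and no reset: what is moved stays moved. The work goes in short steps, Python scripts to look and compute and a tool call to move; the robot and the scene stay as the last step left them, time stands still between calls to the robot, and variables do not carry over. Pictures are saved under pics/ and viewed, at most 10 in all, crops included, and the job is handed in when it is done.

Besides the shell and the picture viewer there is one more tool, called after ">>>" in YAML: its name, and indented under it one key for each argument. apply_moves: Moves the arm, as the interface text tells. Its arguments: {"type":"object","properties":{"deltas":{"type":"array"},"grip_force":{"type":"number"}},"required":["deltas"]}

```bash
mkdir -p pics; ls; python3 - <<'E'
from workcell import env, cams
import cv2
for n in ("scene","top"):
    cv2.imwrite(f"pics/{n}0.png",cv2.resize(cams.grab_frame(n),(800,600),interpolation=cv2.INTER_CUBIC))
    print(n,cams.get_calibration(n))
print(cams.get_calibration("wrist")); print(env.state())
E
```

```text
pics
scene {'mtx': array([[471.64188904,   0.        , 261.7168208 ],
       [  0.        , 471.64188904, 199.47197423],
       [  0.        ,   0.        ,   1.        ]]), 'eye': array([1348.45380896, -337.24528085, 1049.03692064]), 'attitude': array([-134.76703522,    0.73227454,   60.85332169])}
top {'mtx': array([[394.25050294,   0.        , 251.71068896],
       [  0.        , 394.25050294, 190.40062975],
       [  0.        ,   0.        ,   1.        ]]), 'eye': array([ 371.81856004,   77.33586934, 1493.46135261]), 'attitude': array([-170.16947638,   -0.47851153,  -89.2981195 ])}
{'mtx': array([[322.06778904,   0.        , 249.05896293],
       [  0.        , 322.06778904, 188.22663715],
       [  0.        ,   0.        ,   1.        ]]), 'tool_from_camera': array([[-2.94013957e-04, -9.70636129e-01, -2.40552322e-01,
         6.65685301e+01],
       [ 9.99999948e-01, -2.53069458e-04, -2.01102124e-04,
        -8.31065683e-02],
       [ 1.34320542e-04, -2.40552368e-01,  9.70636152e-01,
        -1.71103711e+02],
       [ 0.00000000e+00,  0.00000000e+00,  0.00000000e+00,
         1.00000000e+00]])}
{'time_s': 0.1, 'qpos': array([-6.75512634e+01,  1.83472932e+01,  8.96976444e+01, -8.59066064e-04,
        7.20420325e+01, -1.14595474e+00]), 'qvel': array([ 0.02057388, -0.14989109, -0.12130446,  0.10210644,  0.00398659,
       -0.02168074]), 'effort': array([ 6.73611212e-04, -4.13331199e+01, -2.32509649e+01,  7.29086087e-02,
        4.21907112e-02, -6.53818734e-05]), 'ee_pos': array([ 229.98485719, -526.53722213,  213.22320734]), 'ee_rot': array([-1.79913031e+02, -9.22695034e-04,  2.35949561e+01]), 'force': array([-0.40268625, -0.21568419, -0.12172914]), 'torque': array([ 0.01682602, -0.00873862, -0.00949995]), 'gripper_force': 0.0, 'gripper_width': 91.502808619697}
```

View pics/scene0.png

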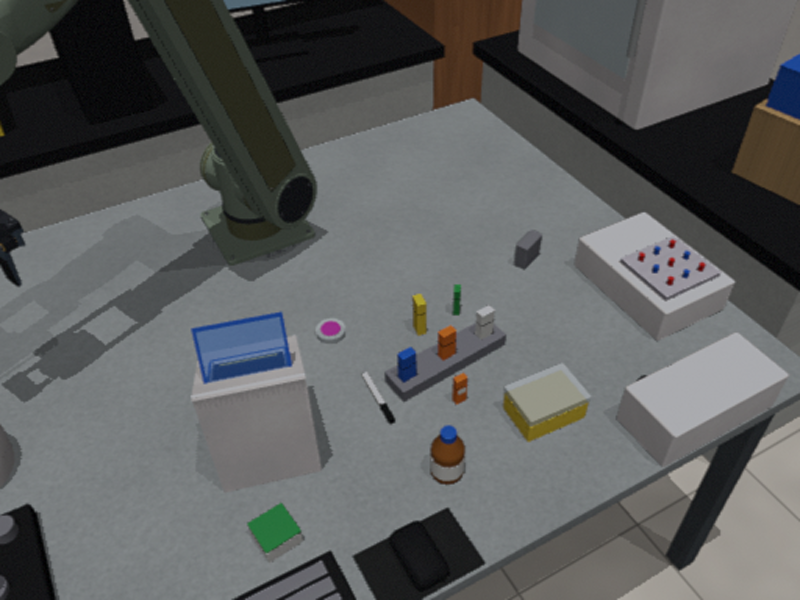

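View pics/top0.png

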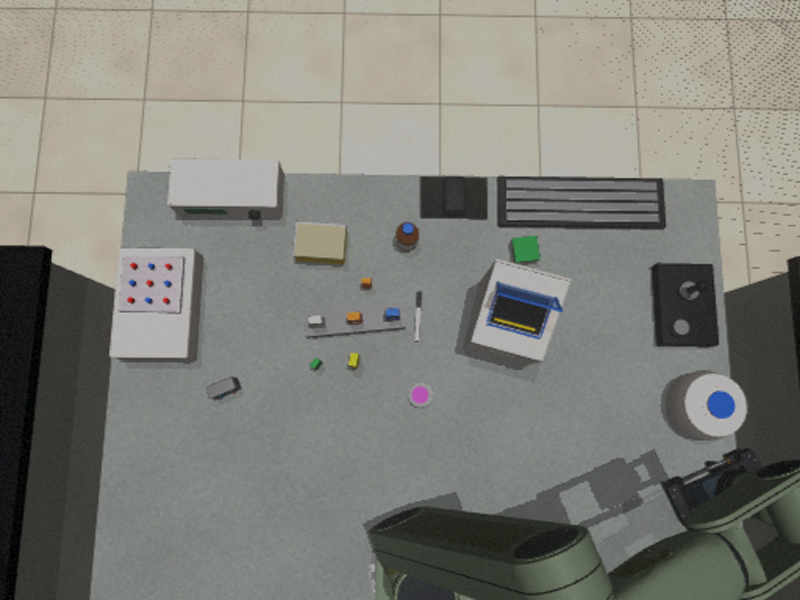

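The scene shows four look-alikes: 
- an orange mailer in the rack's middle slot, scene (447,343) / top (353,317)
- a smaller orange one standing free, scene (460,388) / top (366,283)
- a yellow one, scene (419,314)
- a green one, scene (457,299)

The one in the rack is the larger orange one, so it is the one meant. I'll confirm it in an enlarged crop.

```bash
cat > h.py <<'E'
import numpy as np, cv2
from scipy.spatial.transform import Rotation as Ro
from workcell import env, cams
def R(a): return Ro.from_euler('xyz',a,degrees=True).as_matrix()
def cam(n,st=None):
    c=cams.get_calibration(n)
    if n!="wrist": return c['mtx'],R(c['attitude']),np.array(c['eye'])
    st=st or env.state(); T=c['tool_from_camera']; Rt=R(st['ee_rot'])
    return c['mtx'],Rt@T[:3,:3],Rt@T[:3,3]+st['ee_pos']
def ray(C,uv):
    K,Rc,e=C; d=Rc@np.linalg.solve(K,[uv[0],uv[1],1.]); return e,d/np.linalg.norm(d)
def onz(C,uv,z):
    e,d=ray(C,uv); return e+d*(z-e[2])/d[2]
def tri(*obs):
    A=np.zeros((3,3));b=np.zeros(3);r=[]
    for C,uv in obs:
        e,d=ray(C,uv);P=np.eye(3)-np.outer(d,d);A+=P;b+=P@e;r.append((P,e))
    x=np.linalg.solve(A,b); return x,[round(float(np.linalg.norm(P@(x-e))),1) for P,e in r]
def proj(C,p):
    K,Rc,e=C; q=K@(Rc.T@(np.array(p)-e)); return q[:2]/q[2]
E
python3 - <<'E'
from h import *
s=cams.grab_frame("scene"); t=cams.grab_frame("top")
cr=lambda im,x,y,w,h,k: cv2.resize(im[y:y+h,x:x+w],None,fx=k,fy=k,interpolation=cv2.INTER_CUBIC)
a=np.hstack([cr(s,118,195,80,60,5),cr(s,240,180,80,60,5)])
b=np.hstack([cr(t,295,160,80,60,5),cr(t,190,175,80,60,5)])
cv2.imwrite("pics/crop1.png",np.vstack([a,b]))
C=cam("top")
print("orange",onz(C,(353*.64,317*.64),87),"mouth",onz(C,(519*.64,312*.64),200))
E
```

```text
orange [568.81214248 160.83226251  87.        ] mouth [ 568.44860794 -198.34192223  200.        ]
```

View pics/crop1.png

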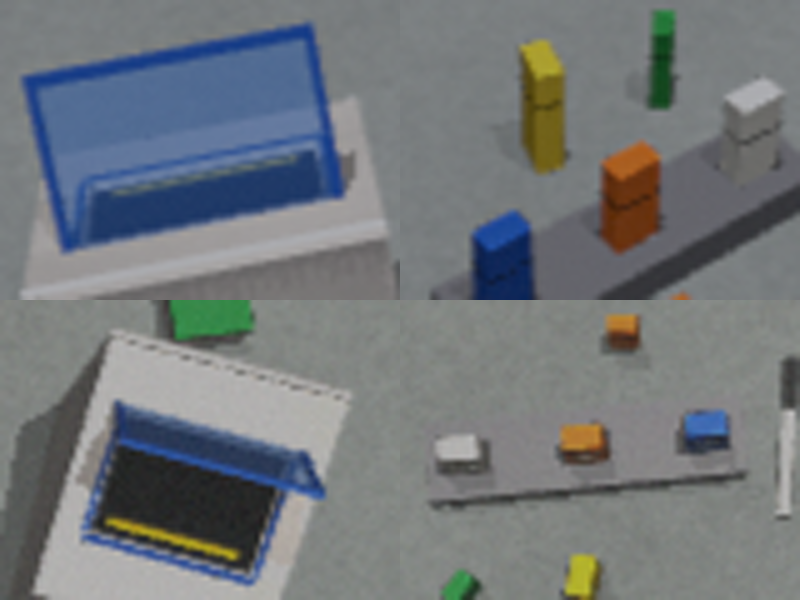

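The crop confirms that the standard-size orange mailer with a seam stands in the rack's middle slot, its top at crop (632,162) in scene and (583,438) in top. The loose orange one is smaller. The box front faces the robot, with a yaw of about -14°. I'll raise the arm and look at both with the wrist camera.

>>> apply_moves:
  deltas:
    - [0.0,0.0,-0.05,-0.15,1]
    - [0.0,0.0,-0.1,-0.3,1]
    - [0.03,-0.03,-0.13,-0.45,1]
    - [0.07,-0.05,-0.16,-0.6,1]
    - [0.11,-0.07,-0.19,-0.75,1]

```text
time_s: 0.7
ee_pos: [298.0, -423.6, 399.9]
ee_rot: [180.0, 0.0, 66.8]
force: [0.5, -1.1, -0.2]
gripper_width: 91.1
gripper_force: 0.0
```

```bash
cat > go.py <<'E'
import sys
from h import *
# usage: go.py x y z yaw  -> tool deltas (m, rad) from the measured pose
def go(x,y,z,yaw):
    s=env.state(); Rt=R(s['ee_rot']); d=Rt.T@(np.array([x,y,z])-s['ee_pos'])/1000
    w=(yaw-s['ee_rot'][2]+180)%360-180
    print("t",round(s['time_s'],2),"pos",s['ee_pos'].round(1),s['ee_rot'].round(1),"j6",s['qpos'][5].round(0),"F",s['force'].round(1),"w",round(s['gripper_width'],1)); print("delta",d.round(4),"roll",round(-np.radians(w),4))
if __name__=="__main__": go(*map(float,sys.argv[1:]))
E
python3 go.py 470 -170 430 166
```

```text
t 0.7 pos [ 298.  -423.6  399.9] [180.    0.   66.8] j6 -33.0 F [ 0.5 -1.1 -0.2] w 91.1
delta [ 0.3008  0.0583 -0.0301] roll -1.7308
```

>>> apply_moves:
  deltas:
    - [0.05,0.015,-0.01,-0.15,1]
    - [0.1,0.03,-0.02,-0.3,1]
    - [0.15,0.05,-0.03,-0.45,1]
    - [0.2,0.07,-0.03,-0.6,1]
    - [0.25,0.09,-0.03,-0.75,1]

```text
time_s: 1.2
ee_pos: [467.7, -242.7, 429.0]
ee_rot: [180.0, 0.1, 109.9]
force: [-0.1, -0.9, -0.9]
gripper_width: 91.3
gripper_force: 0.0
```

```bash
python3 go.py 520 -185 430 166
```

```text
t 1.2 pos [ 467.7 -242.7  429. ] [1.800e+02 1.000e-01 1.099e+02] j6 -49.0 F [-0.1 -0.9 -0.9] w 91.3
delta [ 0.0365  0.0688 -0.001 ] roll -0.9794
```

>>> apply_moves:
  deltas:
    - [0.01,0.02,0,-0.15,1]
    - [0.02,0.04,0,-0.3,1]
    - [0.035,0.068,0,-0.45,1]
    - [0.035,0.068,0,-0.6,1]
    - [0.035,0.068,0,-0.75,1]

```text
time_s: 1.7
ee_pos: [519.6, -187.8, 427.9]
ee_rot: [-180.0, -0.1, 153.0]
force: [0.4, 0.3, -0.1]
gripper_width: 91.6
gripper_force: 0.0
```

>>> apply_moves:
  deltas:
    - [0,0,0,-0.14,1]
    - [0,0,0,-0.23,1]
    - [0,0,0,-0.23,1]

```text
time_s: 2.0
ee_pos: [519.0, -188.6, 428.2]
ee_rot: [-180.0, -0.0, 165.7]
force: [-0.2, -0.2, -0.2]
gripper_width: 91.1
gripper_force: 0.0
```

```bash
python3 - <<'E'
from h import *
s=env.state(); im=cams.grab_frame("wrist"); cv2.imwrite("pics/w_box.png",cv2.resize(im,(800,600),interpolation=cv2.INTER_CUBIC))
np.save("w_box_pose.npy",np.r_[s['ee_pos'],s['ee_rot']]); print(s['time_s'],s['ee_pos'],s['ee_rot'])
E
python3 go.py 520 160 330 184
```

```text
2.0 [ 518.99181216 -188.57885008  428.22743189] [-1.79998947e+02 -2.77695686e-02  1.65682257e+02]
t 2.05 pos [ 519.  -188.6  428.3] [180.   -0.  165.6] j6 -97.0 F [-0.5 -0.3 -0. ] w 91.0
delta [0.0858 0.3379 0.0983] roll -0.3215
```

View pics/w_box.png

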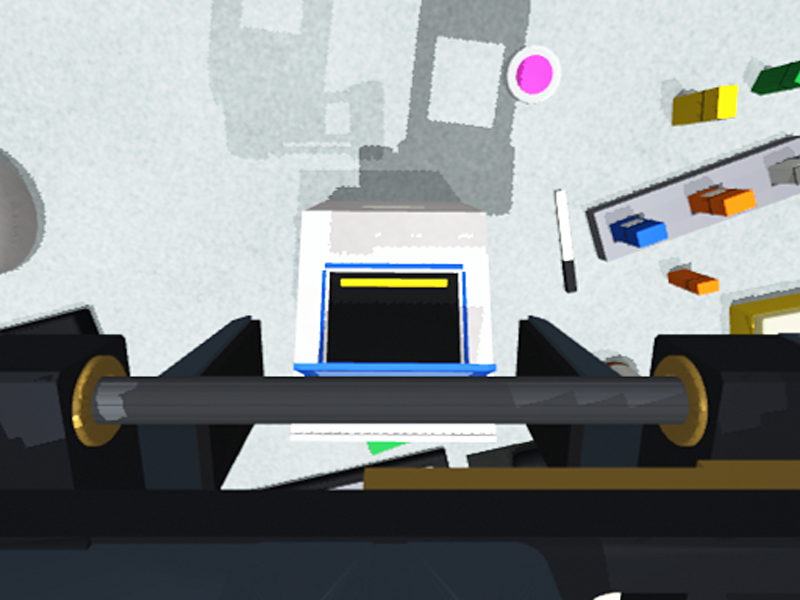

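The wrist view of the box shows three things:
- the lip edge runs from (328,272) to (462,271)
- the hood's top edge runs from (293,365) to (496,365)
- the front deck edge runs from (302,211) to (487,213)

Next I'll look at the rack.

>>> apply_moves:
  deltas:
    - [0.012,0.048,0,-0.08,1]
    - [0.024,0.096,0,-0.16,1]
    - [0.036,0.144,0.01,-0.24,1]
    - [0.048,0.192,0.02,-0.32,1]
    - [0.06,0.24,0.05,-0.32,1]

```text
time_s: 2.55
ee_pos: [520.7, 53.4, 384.4]
ee_rot: [180.0, 0.3, -176.0]
force: [0.5, 0.1, 0.9]
gripper_width: 90.9
gripper_force: 0.0
```

```bash
python3 go.py 540 160 330 184; python3 - <<'E'
from h import *
p=np.load("w_box_pose.npy"); Cw=cam("wrist",dict(ee_pos=p[:3],ee_rot=p[3:]))
v=lambda a,b:(a*.64+0,b*.64)
L1=onz(Cw,v(328,272),180);L2=onz(Cw,v(462,271),180)
print("lip",L1.round(1),L2.round(1),np.linalg.norm(L1-L2))
H1=onz(Cw,v(293,365),296);H2=onz(Cw,v(496,365),296); print("hood",H1.round(1),H2.round(1),np.linalg.norm(H1-H2))
F1=onz(Cw,v(302,211),155);F2=onz(Cw,v(487,213),155); print("front",F1.round(1),F2.round(1),np.linalg.norm(F1-F2))
for a,b in((L1,L2),(H1,H2),(F1,F2)):
    d=a-b; print("yaw of y axis-90", np.degrees(np.arctan2(d[1],d[0]))-90)
# top/scene checks: lip corners top crop (85,540),(250,582); scene (68,248)=hood base..
Ct=cam("top");Cs=cam("scene")
tp=lambda a,b:(295+a/5,160+(b-300)/5); sc=lambda a,b:(118+a/5,195+b/5)
for n,w,s in (("hoodL",v(496,365),sc(24,78)),("hoodR",v(293,365),sc(310,27))):
    print(n,tri((Cw,w),(Cs,s)))
    print(n+" swapped",tri((Cw,w),(Cs,sc(310,27) if n=="hoodL" else sc(24,78))))
print("orange top", tri((Ct,(226.6,202.5)),(Cs,(286.4,212.4))))
E
```

```text
t 2.55 pos [520.7  53.4 384.4] [ 180.     0.3 -176. ] j6 -89.0 F [0.5 0.1 0.9] w 90.9
delta [-0.0264  0.105   0.0546] roll -0.0001
lip [ 521.6 -243.1  180. ] [ 549.  -132.6  180. ] 113.74201784926555
hood [ 555.8 -262.   296. ] [ 588.1 -135.5  296. ] 130.54913621926966
front [ 467.9 -254.3  155. ] [509.6 -98.1 155. ] 161.75254391288442
yaw of y axis-90 -193.89786090933947
yaw of y axis-90 -194.33222626251467
yaw of y axis-90 -194.94728583357852
hoodL (array([ 574.82008365, -201.13138965,  320.54283135]), [62.2, 62.2])
hoodL swapped (array([ 588.75903904, -136.44944993,  294.01908413]), [1.2, 1.2])
hoodR (array([ 572.01867785, -197.33109521,  310.27205251]), [63.2, 63.2])
hoodR swapped (array([ 556.15023529, -261.64927734,  295.20501159]), [0.6, 0.6])
orange top (array([571.47138128, 160.04500576,  83.14046231]), [1.6, 1.6])
```

>>> apply_moves:
  deltas:
    - [-0.01,0.045,0.02,0,1]
    - [-0.02,0.09,0.04,0,1]
    - [-0.026,0.105,0.055,0,1]
    - [-0.026,0.105,0.055,0,1]

```text
time_s: 2.95
ee_pos: [537.9, 159.8, 324.9]
ee_rot: [-180.0, -0.3, -175.9]
force: [-0.6, -0.2, 0.0]
gripper_width: 91.2
gripper_force: 0.0
```

```bash
python3 - <<'E'
from h import *
s=env.state(); im=cams.grab_frame("wrist"); cv2.imwrite("pics/w_rack.png",cv2.resize(im,(800,600),interpolation=cv2.INTER_CUBIC))
np.save("w_rack_pose.npy",np.r_[s['ee_pos'],s['ee_rot']]); print(s['time_s'],s['ee_pos'],s['ee_rot'])
E
```

```text
2.95 [537.87071689 159.800153   324.93440747] [-179.95899628   -0.31505029 -175.87533934]
```

View pics/w_rack.png

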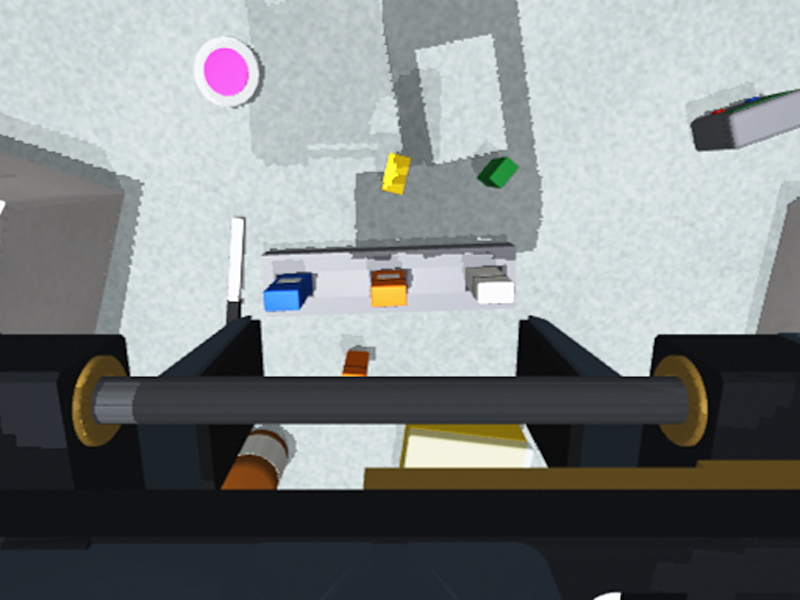

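The rack view shows the orange top face spanning (371–407, 284–306), with blue at (285,299), white at (493,291) and the small orange decoy at (356,362).

```bash
python3 - <<'E'
from h import *
p=np.load("w_rack_pose.npy"); Cw=cam("wrist",dict(ee_pos=p[:3],ee_rot=p[3:]))
v=lambda a,b:(a*.64,b*.64)
print("orange tri",tri((Cw,v(389,295)),(cam("scene"),(286.4,212.4)),(cam("top"),(226.6,202.4))))
c=[onz(Cw,v(*q),87) for q in((371,284),(407,284),(371,306),(407,305),(389,295))]
for q in c: print(q.round(1))
A,B=onz(Cw,v(285,299),87),onz(Cw,v(493,291),87); print("blue",A.round(1),"white",B.round(1)); d=B-A; print("rack yaw",np.degrees(np.arctan2(d[1],d[0]))-90,np.linalg.norm(d))
# yaw of orange: edge lines from image
im=cv2.imread("pics/w_rack.png")[275:312,360:420]; m=((im[:,:,2]>220)&(im[:,:,0]<120)&(im[:,:,1]>130)).astype(np.uint8)
print(m.sum(),cv2.minAreaRect(np.argwhere(m)[:,::-1].astype(np.float32)))
E
python3 go.py 560 160 170 184
```

```text
orange tri (array([571.42904888, 160.67286494,  82.75148855]), [1.0, 1.1, 2.0])
[561.9 146.   87. ]
[559.7 175.9  87. ]
[580.8 147.2  87. ]
[577.8 177.3  87. ]
[570.2 161.6  87. ]
blue [579.9  74.9  87. ] white [560.5 248.   87. ]
rack yaw 6.385586027428914 174.26609102042758
689 ((28.512468338012695, 20.74937629699707), (19.92510986328125, 35.10614776611328), 87.1375961303711)
t 3.0 pos [538.3 158.4 326.7] [-179.9   -0.2 -175.9] j6 -79.0 F [ 0.  -0.5  0.9] w 91.2
delta [-0.0222  0.0002  0.1566] roll 0.001
```

>>> apply_moves:
  deltas:
    - [-0.01,0.001,0.045,0,1]
    - [-0.019,0.001,0.09,0,1]
    - [-0.019,0.001,0.135,0,1]
    - [-0.019,0.001,0.18,0,1]
    - [-0.019,0.001,0.19,0,1]

```text
time_s: 3.5
ee_pos: [555.0, 157.8, 134.3]
ee_rot: [-179.9, -0.5, -176.1]
force: [0.4, -0.0, -0.6]
gripper_width: 91.0
gripper_force: 0.0
```

```bash
python3 - <<'E'
from h import *
import time
s=env.state(); C=cam("wrist",s); im=cams.grab_frame("wrist"); cv2.imwrite("pics/w_near.png",cv2.resize(im[100:300,150:350],(600,600),interpolation=cv2.INTER_CUBIC))
print(proj(C,[570.3,161.5,87]))
for z in (87,83): print(onz(C,proj(C,[570.3,161.5,87]),z))
np.save("w_near_pose.npy",np.r_[s['ee_pos'],s['ee_rot']])
E
python3 go.py 557.3 160.6 65 184
```

```text
[253.10113625 228.63024257]
[570.3 161.5  87. ]
[571.7915364  161.64513988  83.        ]
t 3.55 pos [556.  158.3 135.3] [-179.9   -0.3 -176.1] j6 -79.0 F [-0.1 -0.2 -0.4] w 91.1
delta [-0.0019  0.0023  0.0703] roll -0.0019
```

View pics/w_near.png

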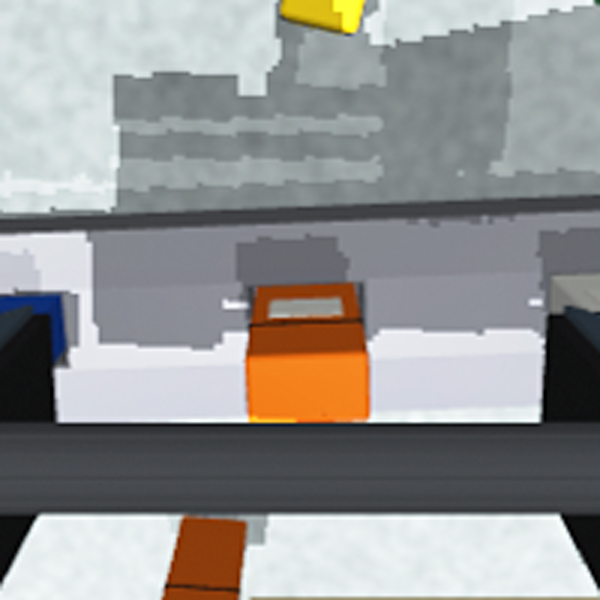

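The mailer's top is centred at crop (308,387), i.e. pixel (252.7,229), and the prediction was (253.1,228.6), so the position holds. I'll descend and grip.

>>> apply_moves:
  deltas:
    - [-0.002,0.002,0.035,0,1]
    - [-0.002,0.002,0.06,0,1]
    - [-0.002,0.002,0.07,0,1]
    - [-0.002,0.002,0.07,0,-0.2]
  grip_force: 25

```text
time_s: 3.95
ee_pos: [560.3, 161.9, 69.0]
ee_rot: [-180.0, 0.1, -176.0]
force: [0.2, 0.5, -0.2]
gripper_width: 85.7
gripper_force: 0.0
```

>>> apply_moves:
  deltas:
    - [0,0,0,0,-1]
    - [0,0,0,0,-1]
    - [0,0,0,0,-1]
    - [0,0,0,0,-1]
    - [0,0,0,0,-1]
  grip_force: 25

```text
time_s: 4.45
ee_pos: [559.6, 162.3, 68.4]
ee_rot: [180.0, 0.0, -176.0]
force: [0.5, -0.3, 0.0]
gripper_width: 46.2
gripper_force: 0.0
```

>>> apply_moves:
  deltas:
    - [0.002,0,0.003,0,-1]
    - [0.002,0,0.003,0,-1]
    - [0.002,0,0.003,0,-1]
    - [0.002,0,0.003,0,-1]
    - [0.002,0,0.003,0,-1]

```text
time_s: 4.95
ee_pos: [557.4, 162.1, 64.8]
ee_rot: [-180.0, -0.0, -176.0]
force: [0.8, 0.3, -1.1]
gripper_width: 29.7
gripper_force: 24.9
```

```bash
python3 go.py 557.3 160.6 165 184
```

```text
t 4.95 pos [557.4 162.1  64.8] [-180.   -0. -176.] j6 -79.0 F [ 0.8  0.3 -1.1] w 29.7
delta [ 0.0003 -0.0015 -0.1002] roll 0.0004
```

>>> apply_moves:
  deltas:
    - [0,0,-0.025,0,-1]
    - [0,0,-0.06,0,-1]
    - [0,0,-0.1,0,-1]
    - [0,0,-0.15,0,-1]
    - [0,0,-0.2,0,-1]

```text
time_s: 5.45
ee_pos: [557.0, 161.9, 266.5]
ee_rot: [-180.0, -0.0, -176.0]
force: [1.0, -0.2, -1.4]
gripper_width: 29.1
gripper_force: 24.9
```

>>> apply_moves:
  deltas:
    - [0.01,0,-0.03,0,-1]
    - [0.03,-0.03,-0.04,0.06,-1]
    - [0.05,-0.07,-0.05,0.13,-1]
    - [0.05,-0.11,-0.05,0.2,-1]
    - [0.05,-0.15,-0.05,0.27,-1]

```text
time_s: 5.95
ee_pos: [517.6, 7.8, 315.8]
ee_rot: [180.0, 0.1, 168.4]
force: [0.6, -0.7, -1.6]
gripper_width: 29.9
gripper_force: 24.9
```

```bash
python3 go.py 490 -177 315 165.7; python3 go.py 547.3 -191.5 315 165.7
```

```text
t 5.95 pos [517.6   7.8 315.8] [1.800e+02 1.000e-01 1.684e+02] j6 -79.0 F [ 0.6 -0.7 -1.6] w 29.9
delta [-0.01   -0.1866  0.0008] roll 0.0478
t 5.95 pos [517.6   7.8 315.8] [1.800e+02 1.000e-01 1.684e+02] j6 -79.0 F [ 0.6 -0.7 -1.6] w 29.9
delta [-0.0691 -0.1893  0.0009] roll 0.0478
```

>>> apply_moves:
  deltas:
    - [-0.002,-0.045,0,0.045,-1]
    - [-0.004,-0.09,0,0.045,-1]
    - [-0.006,-0.135,0,0.045,-1]
    - [-0.01,-0.18,0,0.045,-1]
    - [-0.01,-0.188,0,0.045,-1]

```text
time_s: 6.45
ee_pos: [489.7, -181.3, 314.7]
ee_rot: [-179.9, -0.0, 165.7]
force: [-0.1, 0.4, -1.9]
gripper_width: 29.8
gripper_force: 24.9
```

>>> apply_moves:
  deltas:
    - [0,0,0,0,-1]

```text
time_s: 6.55
ee_pos: [490.2, -178.4, 314.7]
ee_rot: [180.0, -0.0, 165.8]
force: [-0.1, 0.3, -0.5]
gripper_width: 29.9
gripper_force: 24.9
```

```bash
python3 - <<'E'
from h import *
s=env.state(); im=cams.grab_frame("wrist"); w=cv2.resize(im[120:312,128:384],(533,400),interpolation=cv2.INTER_CUBIC)
q=cams.grab_frame("scene")[160:310,100:200]; q=cv2.resize(q,(267,400),interpolation=cv2.INTER_CUBIC)
cv2.imwrite("pics/held.png",np.hstack([w,q]))
E
python3 go.py 547.3 -191.5 315 165.7
```

```text
t 6.65 pos [ 490.7 -176.4  314.9] [179.9  -0.  166. ] j6 -97.0 F [-0.7 -0.  -0.5] w 29.5
delta [-0.0586 -0.0009 -0.0001] roll 0.0051
```

View pics/held.png

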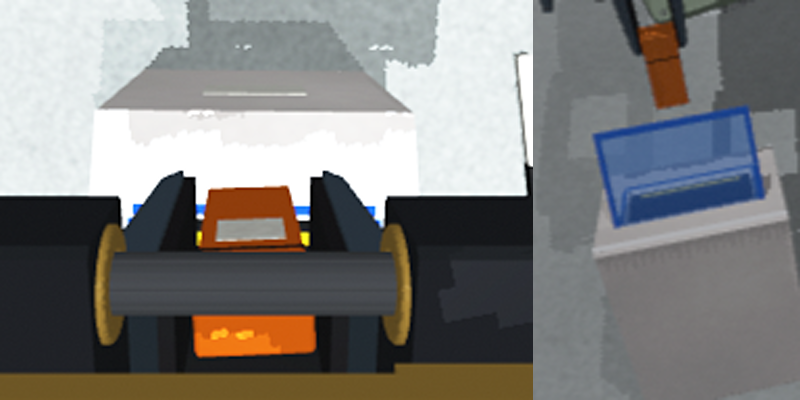

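The mailer hangs straight in the fingers in front of the box, with its lower end just in front of the mouth. I'll go over the mouth and down to open the flap.

>>> apply_moves:
  deltas:
    - [-0.03,0,0,0.005,-1]
    - [-0.058,0,0,0.005,-1]
    - [-0.058,0,0.03,0.005,-1]
    - [-0.058,0,0.055,0.005,-1]
    - [-0.058,0,0.055,0.005,-1]

```text
time_s: 7.15
ee_pos: [545.4, -188.7, 256.3]
ee_rot: [179.9, -0.5, 165.8]
force: [-0.6, 1.1, -1.5]
gripper_width: 29.6
gripper_force: 25.0
```

```bash
python3 go.py 547.3 -191.5 220 165.7
```

```text
t 7.15 pos [ 545.4 -188.7  256.3] [179.9  -0.5 165.8] j6 -96.0 F [-0.6  1.1 -1.5] w 29.6
delta [-0.0028 -0.0024  0.0363] roll 0.0024
```

>>> apply_moves:
  deltas:
    - [-0.002,-0.002,0.015,0,-1]
    - [-0.002,-0.002,0.028,0,-1]
    - [-0.002,-0.002,0.036,0,-1]
    - [-0.002,-0.002,0.036,0,-1]
    - [-0.002,-0.002,0.036,0,-1]

```text
time_s: 7.65
ee_pos: [548.3, -193.5, 224.4]
ee_rot: [-180.0, 0.0, 165.7]
force: [-1.6, -0.2, 0.0]
gripper_width: 29.9
gripper_force: 25.0
```

```bash
python3 - <<'E'
from h import *
s=env.state(); b=np.array([s['ee_pos'][:2]@[.969,-.247]-602.7,s['ee_pos'][:2]@[.247,.969]+50.4]);print("h,t",b,s['ee_pos'][2])
q=cams.grab_frame("scene")[180:300,110:210]; q=cv2.resize(q,(500,600),interpolation=cv2.INTER_CUBIC)
cv2.imwrite("pics/in1.png",q)
E
python3 go.py 533.7 -188 220 165.7
```

```text
h,t [-23.59453925  -1.69468296] 224.41345338839812
t 7.7 pos [ 548.4 -193.7  224.6] [-180.     0.   165.7] j6 -96.0 F [-0.8  1.2 -0.4] w 29.6
delta [0.0157 0.0019 0.0046] roll -0.0001
```

View pics/in1.png

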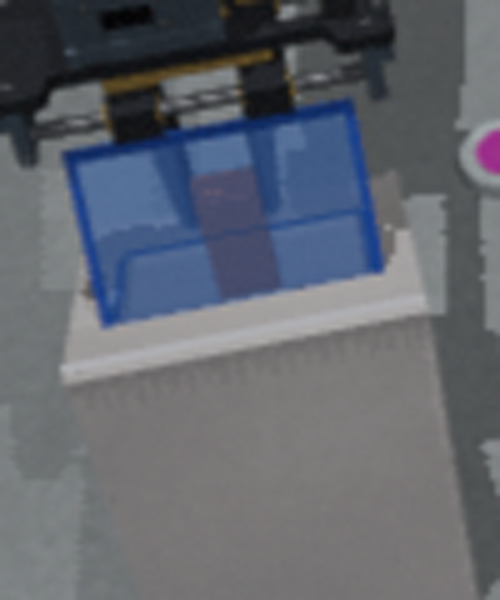

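>>> apply_moves:
  deltas:
    - [0,0,0.004,0,-1]
    - [0,0,0.004,0,-1]
    - [0,0,0.004,0,-1]
    - [0,0,0.004,0,-1]

```text
time_s: 8.1
ee_pos: [548.3, -193.8, 220.1]
ee_rot: [-180.0, 0.0, 165.7]
force: [-0.5, 1.0, -1.3]
gripper_width: 29.8
gripper_force: 25.0
```

>>> apply_moves:
  deltas:
    - [0.007,0.001,0,0,-1]
    - [0.014,0.002,0,0,-1]
    - [0.0165,0.002,0,0,-1]
    - [0.0165,0.002,0.005,0,-1]
    - [0.0165,0.002,0.01,0,-1]

```text
time_s: 8.6
ee_pos: [533.6, -187.8, 210.4]
ee_rot: [180.0, 0.2, 165.7]
force: [2.8, -1.2, 0.6]
gripper_width: 29.7
gripper_force: 25.0
```

```bash
cat > ht.py <<'E'
from h import *
s=env.state(); print("h,t",s['ee_pos'][:2]@[.969,-.247]-602.7,s['ee_pos'][:2]@[.247,.969]+50.4)
E
python3 ht.py; python3 go.py 532.8 -187.7 185 165.7
```

```text
h,t -39.23449934775874 0.20829979985257552
t 8.6 pos [ 533.6 -187.8  210.4] [180.    0.2 165.7] j6 -96.0 F [ 2.8 -1.2  0.6] w 29.7
delta [ 0.0009 -0.0001  0.0254] roll -0.0004
```

>>> apply_moves:
  deltas:
    - [-0.001,0,0.006,0,-1]
    - [-0.001,0,0.012,0,-1]
    - [-0.001,0,0.018,0,-1]

```text
time_s: 8.9
ee_pos: [533.3, -187.8, 190.9]
ee_rot: [180.0, -0.1, 165.7]
force: [1.3, -0.2, 0.1]
gripper_width: 29.3
gripper_force: 25.0
```

```bash
python3 ht.py;  python3 go.py 532.8 -187.7 185 165.7
```

```text
h,t -39.517671964809665 0.17909102052802695
t 8.9 pos [ 533.3 -187.8  190.9] [ 1.800e+02 -1.000e-01  1.657e+02] j6 -96.0 F [ 1.3 -0.2  0.1] w 29.3
delta [ 0.0005 -0.0001  0.0059] roll -0.0002
```

>>> apply_moves:
  deltas:
    - [0,0,0.003,0,-1]
    - [0,0,0.006,0,-1]
    - [0,0,0.008,0,-1]

```text
time_s: 9.2
ee_pos: [533.2, -187.8, 183.4]
ee_rot: [180.0, -0.1, 165.7]
force: [0.4, -0.7, -1.0]
gripper_width: 29.7
gripper_force: 25.0
```

>>> apply_moves:
  deltas:
    - [0,0,0.002,0,-1]
    - [0,0,0.004,0,-1]
    - [0,0,0.004,0,-1]

```text
time_s: 9.5
ee_pos: [533.2, -187.8, 180.0]
ee_rot: [-180.0, -0.1, 165.7]
force: [-1.3, 0.0, 0.5]
gripper_width: 29.6
gripper_force: 26.0
```

>>> apply_moves:
  deltas:
    - [0,0,0.002,0,-1]
    - [0,0,0.004,0,-1]
    - [0,0,0.004,0,-1]

```text
time_s: 9.8
ee_pos: [533.4, -187.9, 179.3]
ee_rot: [-180.0, 0.1, 165.7]
force: [-5.9, 1.6, 16.9]
gripper_width: 29.5
gripper_force: 33.9
```

>>> apply_moves:
  deltas:
    - [0,0,0.002,0,-1]
    - [0,0,0.004,0,-1]
    - [0,0,0.004,0,-1]

```text
time_s: 10.1
ee_pos: [533.5, -187.9, 178.8]
ee_rot: [-180.0, 0.2, 165.7]
force: [-11.6, 4.2, 34.6]
gripper_width: 29.6
gripper_force: 42.3
```

Contact comes at the lip at TCP z=180, as computed. I'll back off a little and open the fingers partly inside the mouth to release.

>>> apply_moves:
  deltas:
    - [0,0,-0.008,0,-1]
    - [0,0,-0.009,0,-1]
    - [0,0,-0.009,0,0]
    - [0,0,-0.009,0,0]
    - [0,0,-0.009,0,0]

```text
time_s: 10.6
ee_pos: [533.9, -188.0, 180.3]
ee_rot: [180.0, -0.0, 165.7]
force: [-0.3, 0.5, 0.6]
gripper_width: 45.2
gripper_force: 0.3
```

>>> apply_moves:
  deltas:
    - [0,0,0,0,0]
    - [0,0,0,0,0]
    - [0,0,0,0,0]

```text
time_s: 10.9
ee_pos: [533.7, -188.0, 180.8]
ee_rot: [-180.0, -0.0, 165.7]
force: [-1.0, 0.5, 0.5]
gripper_width: 45.5
gripper_force: 0.3
```

```bash
python3 ht.py; python3 - <<'E'
from h import *
w=cv2.resize(cams.grab_frame("wrist")[120:312,128:384],(533,400),interpolation=cv2.INTER_CUBIC)
q=cv2.resize(cams.grab_frame("scene")[190:290,117:184],(267,400),interpolation=cv2.INTER_CUBIC)
cv2.imwrite("pics/rel.png",np.hstack([w,q]))
E
```

```text
h,t -39.079015401986794 0.06075711667244832
```

View pics/rel.png

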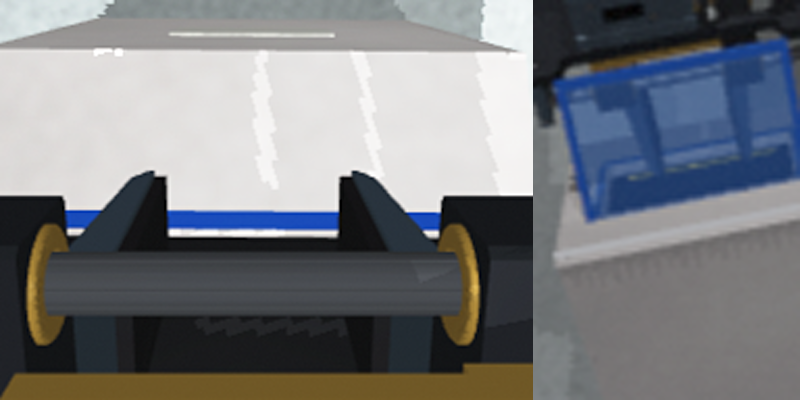

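The mailer has gone from between the fingers. The black flap with its yellow stripe is shut again in the mouth (right panel, about (705,165)). I'll retreat up and to the front and check.

>>> apply_moves:
  deltas:
    - [0.005,0,-0.03,0,0]
    - [0.02,0,-0.07,0,0]
    - [0.06,0,-0.11,0,0]
    - [0.08,0,-0.15,0,0]
    - [0.08,0,-0.19,0,0]

```text
time_s: 11.5
ee_pos: [453.6, -167.5, 373.6]
ee_rot: [-180.0, 0.1, 165.7]
force: [0.8, 0.0, 0.8]
gripper_width: 45.9
gripper_force: 0.0
```

>>> apply_moves:
  deltas:
    - [0,0,-0.04,0,0]
    - [0,0,-0.06,0,0]
    - [0,0,-0.06,0,0]
    - [0,0,-0.06,0,0]

```text
time_s: 11.9
ee_pos: [456.2, -168.2, 430.3]
ee_rot: [-180.0, -0.0, 165.7]
force: [-0.5, 0.9, 0.1]
gripper_width: 45.3
gripper_force: 0.0
```

```bash
python3 - <<'E'
from h import *
s=cams.grab_frame("scene"); t=cams.grab_frame("top")
cr=lambda im,x,y,w,h,k: cv2.resize(im[y:y+h,x:x+w],None,fx=k,fy=k,interpolation=cv2.INTER_CUBIC)
a=np.hstack([cr(s,118,195,80,60,5),cr(s,240,180,80,60,5)])
b=np.hstack([cr(t,295,160,80,60,5),cr(t,190,175,80,60,5)])
cv2.imwrite("pics/fin.png",np.vstack([a,b])); print(env.state()['force'],env.state()['time_s'])
E
```

```text
[-0.70900835 -0.16796213 -0.59895995] 12.0
```

View pics/fin.png

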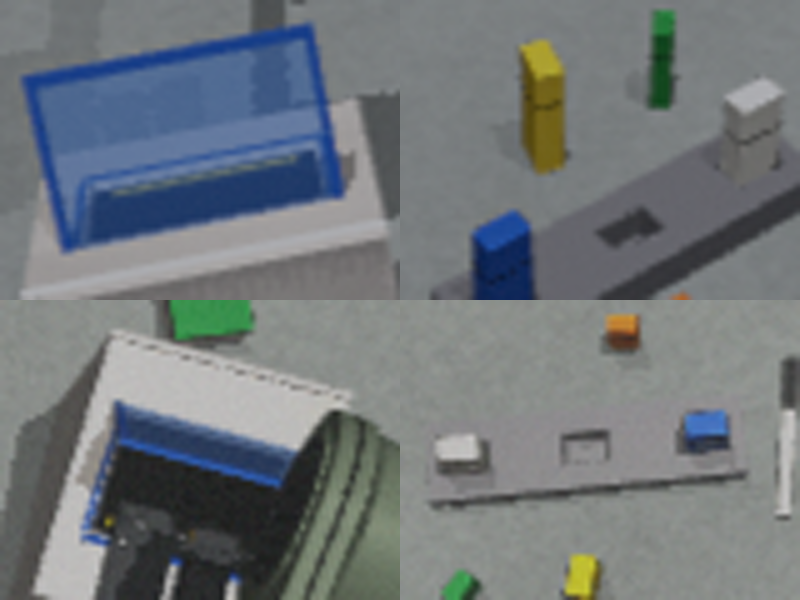

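The flap looks just as it did at the start, with the stripe at (205,175). The middle slot is empty, blue and white still stand in place, and nothing else has moved. I'll hand it in.

```bash
python3 -c "
from workcell import env
print(env.job_done())"
```

```text
the job is handed in; nothing more can be done
None
```

I posted the orange mailer through the flap and handed the job in at about 12 s; the closing pictures show the flap shut, the blue and white mailers still in their slots, and nothing else in view moved, but no verdict came back.

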